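Find the rocking corner of the printer bed and press its shim flat

ROBOT

A 7-joint arm with a two-finger parallel gripper is mounted at the origin on the work surface. World frame = base frame: x ahead of the robot, y to its left, z up, the work surface at z = 0. Lengths are in m, angles in rad, forces in N, time in s.
With the tool pointing down it reaches from about 0.35 to 0.9 m from the base axis. Payload 8.1 kg.
Tool frame: the origin (TCP) lies at the very end of the fingers, on their centre line; the grasp point (between the pads) lies 19 mm behind it (tcp_to_grasp is the distance from the TCP to the grasp point, in m); y points along the fingers, x is the direction in which the jaws open and shut, and the axes are right-handed (so a half turn about y gives the same grasp; the last joint's range is limited). The gripper opens to 92 mm and grips with 3 to 60 N. Pads are 19 mm wide; open, the fingers measure 130 mm over their backs; the gripper's body (75 mm by 190 mm) begins 47 mm behind the grasp point.
Start: joints at [1.055, 0.434, 0.025, 1.573, -0.012, 1.134, -0.075], TCP at [0.251, -0.573, 0.227] pointing down, gripper open.
Joint ranges: [-2.62, 2.62], [-0.44, 2.09], [-1.27, 1.32], [0.08, 2.57], [-1.32, 4.46], [0.12, 2], [-2.74, 2.74]. Speed limits (rad/s): [2.22, 2.22, 3.01, 3.01, 3.14, 3.14, 3.14].

INTERFACE

Orientations are given as a unit quaternion [x, y, z, w].
In Python, from cell import observe, grab_frame, close_job, find_in, pinpoint, tcp_to_grasp gives the robot as it stands.
- The arm moves only by the tool carry_out, never from a script. Its argument "commands" is a list of rows, each an object of numbers: "hand": the opening in per cent of the stroke, from 0 (shut) to 100 (fully open); "x", "y", "z": the shift along the tool's x, y, z in m; "rx", "ry", "rz": the turn, a rotation vector about the tool's x, y, z in rad. In form: [{"hand": .., "x": .., "y": .., "z": .., "rx": .., "ry": .., "rz": ..}, ...]. A call has 1 to 12 rows; each row shifts and turns the pose as measured when the row begins, along the tool's axes as they then stand; what a row does not reach is not made up. A row lasts 1/10 s, in which the tool goes at most 50 mm and 8.59 degrees, less where a joint would pass 70% of its speed; a pose out of reach is approached as far as the arm can. A call is refused whole if a number of a shift passes 0.05 or a number of a turn 0.15, either way. A call with a gripper value outside its range is refused whole. The fingers move at their own pace and stop on an object; the grip force is fixed at half the most. Time passes only in rows, so rows that do not move let the fingers close. It gives the time, the measured TCP pose, the force and the opening at its end, in the units of the state.
- observe(): the state, without advancing time (a new reading comes with each control period).
- grab_frame(name): name is "scene" or "side" or "wrist"; returns a dict with "img" (384x512x3 uint8, red, green, blue), "vertical_fov" (degrees; the focal length in pixels is half the picture's height over the tangent of half this angle, whatever the lens; pixels are square), "cx", "cy" (the principal point, pixels), "rvec" (rotation vector, rad) and "tvec" (3), from world to camera coordinates, as OpenCV has them. Camera axes: x right, y down, z forward; pixel columns grow to the right and rows downward; lengths in m; the calibration is good to about 2 mm. A picture is of the moment at which its call begins. There is no depth.
- close_job(): hands the job in, once; it reports no verdict.
Trained networks look in the newest picture that a camera, given by its name, has taken for a name from the list of things; names that differ only in an ending like _2 or _b are one class to them, and where a whole thing is asked for, a point or a joint stands for the part that bears it (a point fixed in the world has none). Each returns a list of dicts, best first, with "confidence" (0 to 1); they miss things now and then, are a little off and sometimes report something else, mostly with a low value. They report only what shows in the picture. A call takes as long as a camera call.
- find_in(camera, thing): "position" ([x, y, z] in m, in world coordinates, good to about 4 mm: the middle of the surface that is visible of it).
- pinpoint(camera, thing): "position" ([x, y, z] in m, in world coordinates, good to about 4 mm: a listed point, or the origin of a listed thing).
The state is a dict: "time_s": time; "joints": joint angles; "joint_vel": joint speeds; "joint_torque": joint torques, N m; "ee_pos": TCP position; "orientation": TCP orientation; "force": force on the tool from outside, world axes, zero at the start; "moment": the same for the moment, N m; "opening": finger opening in m.
Only numpy, scipy, OpenCV 4.12 (cv2) and the standard library are available. Lean on these libraries where they do the work, as an engineer would, in place of code of your own. Each camera call takes 0.05 s, during which the arm holds its last target.

TASK

The printer's bed plate rocks at one of its four corners. With a fingertip press down on the corners, one after another, until you find the one that gives and tilts the plate, then press that corner's shim tab fully flat and let go. Leave the other three shim tabs standing as they are, do not lift the plate or shove it about, and do not disturb the jar, the dish and the wrench.

Things in the scene. Friction and masses are not known exactly. Their poses are not given: they have to be found in the camera images.
- plate: Loose H-shaped aluminium plate, 8 mm thick, 0.8 kg, on four feet on a 285 x 250 x 12 mm grey base. Bars of 36 x 226 mm (x, y) at x = -65 and +65 mm, their ends are the corners; between them a 100 mm wide web with a white sheet. Origin: centre of the underside, 40 mm above the work surface; x away from the robot (yaw within 0.3 rad), y left. One corner rocks, which one varies and cannot be seen.
- corner_front_left (a point): Press point of the plate's corner nearer the robot, on its left (+y): middle of the lug's top face (36 x 36 mm), about 48 mm above the work surface; moves with the plate. A firm corner hardly moves under 10 N; the rocking one dips from about 4 N, is about 5 mm down at 7 N, tilting the plate 0.04 rad, and springs back when let go.
- corner_front_right (a point): Press point of the plate's corner nearer the robot, on its right (-y): middle of the lug's top face (36 x 36 mm), about 48 mm above the work surface; moves with the plate. A firm corner hardly moves under 10 N; the rocking one dips from about 4 N, is about 5 mm down at 7 N, tilting the plate 0.04 rad, and springs back when let go.
- corner_rear_left (a point): Press point of the plate's corner further from the robot, on its left (+y): middle of the lug's top face (36 x 36 mm), about 48 mm above the work surface; moves with the plate. A firm corner hardly moves under 10 N; the rocking one dips from about 4 N, is about 5 mm down at 7 N, tilting the plate 0.04 rad, and springs back when let go.
- corner_rear_right (a point): Press point of the plate's corner further from the robot, on its right (-y): middle of the lug's top face (36 x 36 mm), about 48 mm above the work surface; moves with the plate. A firm corner hardly moves under 10 N; the rocking one dips from about 4 N, is about 5 mm down at 7 N, tilting the plate 0.04 rad, and springs back when let go.
- tab_front_left (a point): Press point on the shim tab of the corner nearer the robot, on its left (+y): on its top centre line, 35 mm from the pivot, 12 mm from the tip; moves with it. The tab is a steel strip 26 mm wide, 4 mm thick, that comes out from under the lug towards the robot (plate's -x), slanting up 0.30 rad with this point about 49 mm above the work surface; pressed flat, 39 mm and level.
- tab_front_right (a point): Press point on the shim tab of the corner nearer the robot, on its right (-y): on its top centre line, 35 mm from the pivot, 12 mm from the tip; moves with it. The tab is a steel strip 26 mm wide, 4 mm thick, that comes out from under the lug towards the robot (plate's -x), slanting up 0.30 rad with this point about 49 mm above the work surface; pressed flat, 39 mm and level.
- tab_rear_left (a point): Press point on the shim tab of the corner further from the robot, on its left (+y): on its top centre line, 35 mm from the pivot, 12 mm from the tip; moves with it. The tab is a steel strip 26 mm wide, 4 mm thick, that comes out from under the lug towards the robot (plate's -x), slanting up 0.30 rad with this point about 49 mm above the work surface; pressed flat, 39 mm and level.
- tab_rear_right (a point): Press point on the shim tab of the corner further from the robot, on its right (-y): on its top centre line, 35 mm from the pivot, 12 mm from the tip; moves with it. The tab is a steel strip 26 mm wide, 4 mm thick, that comes out from under the lug towards the robot (plate's -x), slanting up 0.30 rad with this point about 49 mm above the work surface; pressed flat, 39 mm and level.
- shim_front_left (a joint): Angle (rad) of the shim tab of the corner nearer the robot, on its left (+y): 0 = standing up as found, 0.30 = pressed flat, end stop. Moved by pressing the tab down with about 6 N; stays where it is left. Only at the rocking corner does it go flat, its nose filling the gap under the plate; at a firm corner there is no gap and it stops hard at about 0.1.
- shim_front_right (a joint): Angle (rad) of the shim tab of the corner nearer the robot, on its right (-y): 0 = standing up as found, 0.30 = pressed flat, end stop. Moved by pressing the tab down with about 6 N; stays where it is left. Only at the rocking corner does it go flat, its nose filling the gap under the plate; at a firm corner there is no gap and it stops hard at about 0.1.
- shim_rear_left (a joint): Angle (rad) of the shim tab of the corner further from the robot, on its left (+y): 0 = standing up as found, 0.30 = pressed flat, end stop. Moved by pressing the tab down with about 6 N; stays where it is left. Only at the rocking corner does it go flat, its nose filling the gap under the plate; at a firm corner there is no gap and it stops hard at about 0.1.
- shim_rear_right (a joint): Angle (rad) of the shim tab of the corner further from the robot, on its right (-y): 0 = standing up as found, 0.30 = pressed flat, end stop. Moved by pressing the tab down with about 6 N; stays where it is left. Only at the rocking corner does it go flat, its nose filling the gap under the plate; at a firm corner there is no gap and it stops hard at about 0.1.
- jar: Small screw-top jar, 48 mm across and 65 mm tall, bystander beside the base on the right (-y). Origin: centre of its underside.
- dish: Small open glass dish, 70 mm across and 28 mm tall, bystander beside the base on the right (-y), nearer the robot than the jar. Origin: centre of its underside.
- wrench: Steel wrench 180 mm long lying flat beside the base on the left (+y), bystander. Origin: underside, near the middle.

How it is judged:
On the way, in this order (a step that is already met when the one before it is completed fails the run):
1. the rocking corner is pressed down by the fingers, so that the plate tilts by more than 0.015 rad while no shim tab has yet been pressed (angle between plate's own z axis and vertical above 0.015 rad and contact force between the fingers and plate above 1 N and value of joint each of shim_front_left, shim_front_right, shim_rear_left, shim_rear_right below 0.05 rad), for 0.1 s.
2. one shim tab is pressed flat (over 0.25 rad), the others stand as found (((value of joint shim_front_left above 0.25 rad and value of joint each of shim_front_right, shim_rear_left, shim_rear_right below 0.05 rad) or (value of joint shim_front_right above 0.25 rad and value of joint each of shim_front_left, shim_rear_left, shim_rear_right below 0.05 rad) or (value of joint shim_rear_left above 0.25 rad and value of joint each of shim_front_left, shim_front_right, shim_rear_right below 0.05 rad) or (value of joint shim_rear_right above 0.25 rad and value of joint each of shim_front_left, shim_front_right, shim_rear_left below 0.05 rad))), for 0.2 s.
At the end, for the whole second after the job is handed in: One shim tab, which can only be the rocking corner's, is flat (joint over 0.25 of 0.30 rad), the other three are within 0.05 rad of where they stood, and the plate lies at rest, level within 0.012 rad and within 10 mm of where it was (((value of joint shim_front_left above 0.25 rad and value of joint each of shim_front_right, shim_rear_left, shim_rear_right below 0.05 rad) or (value of joint shim_front_right above 0.25 rad and value of joint each of shim_front_left, shim_rear_left, shim_rear_right below 0.05 rad) or (value of joint shim_rear_left above 0.25 rad and value of joint each of shim_front_left, shim_front_right, shim_rear_right below 0.05 rad) or (value of joint shim_rear_right above 0.25 rad and value of joint each of shim_front_left, shim_front_right, shim_rear_left below 0.05 rad)) and angle between plate's own z axis and vertical below 0.012 rad and distance of plate from where it was at the start of the episode below 0.01 m and linear speed of plate below 0.01 m/s); the robot touches nothing.
It fails at once if the plate is lifted (its middle more than 8 mm up) or shoved more than 15 mm (height (world z) of plate above 0.048 m or distance of plate from where it was at the start of the episode above 0.015 m).
It fails at once if the jar, dish or wrench is moved by more than 15 mm or lifted (distance of any of jar, dish, wrench from where it was at the start of the episode above 0.015 m).
It also fails if it takes over 58 s, if anything falls off the work surface, if the arm or the gripper's body presses on something with over 40 N, if the wrist force passes 120 N, or if a joint passes its speed limit or range.

## Working session

There is one attempt and no reset: what is moved stays moved. The work goes in short steps, Python scripts to look and compute and a tool call to move; the robot and the scene stay as the last step left them, time stands still between calls to the robot, and variables do not carry over. Pictures are saved under pics/ and viewed, and the job is handed in when it is done.

Besides the shell and the picture viewer there is one more tool, called after "Request:" by a JSON object that holds its "api" and its "payload", one argument or row to a line. carry_out: Moves the arm, as the interface text tells. Its arguments: {"type":"object","properties":{"commands":{"type":"array"}},"required":["commands"]}

```bash
mkdir -p pics
cat > h.py <<'E'
from cell import *
import numpy as np, cv2
from scipy.spatial.transform import Rotation as R
np.set_printoptions(precision=4,suppress=True)
def snap(cam,fn):
    f=grab_frame(cam); cv2.imwrite('pics/'+fn,f['img'][:,:,::-1]); return f
def st():
    o=observe(); print(o['time_s'],'tcp',np.array(o['ee_pos']),'F',np.array(o['force']),'open',o['opening']); print(R.from_quat(o['orientation']).as_matrix()); return o
E
python3 - <<'E'
from h import *
snap('scene','s0.png'); snap('side','d0.png')
for c in ['scene','side']:
  for t in ['plate','corner_front_left','corner_front_right','corner_rear_left','corner_rear_right','tab_front_left','tab_front_right','tab_rear_left','tab_rear_right']:
    r=pinpoint(c,t); print(c,t,[(np.round(q['position'],4).tolist(),round(q['confidence'],2)) for q in r[:2]])
st()
E
```

```text
scene plate [([0.5966, -0.0153, 0.0417], 0.75)]
scene corner_front_left [([0.5236, 0.0777, 0.0485], 0.79), ([0.5307, -0.1098, 0.0474], 0.45)]
scene corner_front_right [([0.5314, -0.1121, 0.0483], 0.92)]
scene corner_rear_left [([0.6501, 0.0876, 0.0462], 0.67)]
scene corner_rear_right [([0.659, -0.1035, 0.0448], 0.87)]
scene tab_front_left [([0.4653, 0.0741, 0.0476], 0.63)]
scene tab_front_right [([0.4706, -0.1164, 0.0471], 0.61)]
scene tab_rear_left [([0.5921, 0.0861, 0.0498], 0.54)]
scene tab_rear_right [([0.6039, -0.1019, 0.047], 0.5)]
side plate [([0.5932, -0.0116, 0.0377], 0.81)]
side corner_front_left [([0.5192, 0.0823, 0.0454], 0.89)]
side corner_front_right [([0.5338, -0.1116, 0.0458], 0.83), ([0.4599, 0.0719, 0.0474], 0.69)]
side corner_rear_left [([0.6512, 0.0871, 0.047], 0.83)]
side corner_rear_right [([0.659, -0.1013, 0.0476], 0.86)]
side tab_front_left [([0.4606, 0.0708, 0.0499], 0.61)]
side tab_front_right [([0.4781, -0.1116, 0.0464], 0.9)]
side tab_rear_left [([0.5941, 0.0822, 0.052], 0.44)]
side tab_rear_right [([0.6034, -0.1093, 0.0522], 0.71), ([0.5556, 0.1761, -0.0009], 0.61)]
1.0 tcp [ 0.2507 -0.5725  0.2268] F [-0.2043 -0.6347  0.0676] open 0.09185273775706188
[[ 0.4011  0.      0.916 ]
 [-0.916  -0.      0.4011]
 [ 0.     -1.      0.    ]]
```

View pics/s0.png

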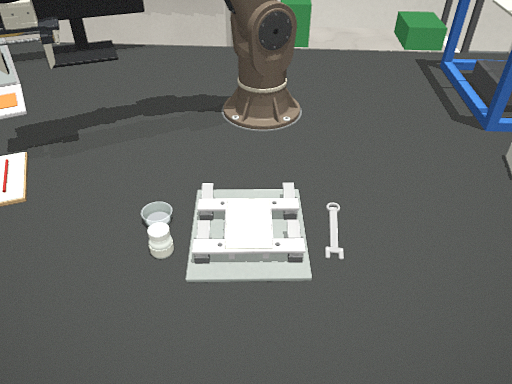

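View pics/d0.png

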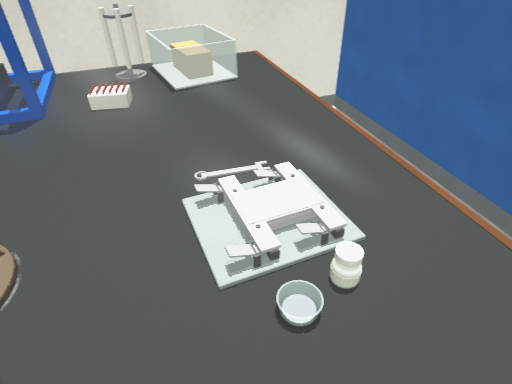

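```bash
cat > fit.py <<'E'
from h import *
from scipy.optimize import least_squares
C={'corner_front_left':(-65,95),'corner_front_right':(-65,-95),'corner_rear_left':(65,95),'corner_rear_right':(65,-95)}
names=list(C)+[k.replace('corner','tab') for k in C]
P=[];I=[]
for c in ['scene','side']:
  for t in names:
    for q in pinpoint(c,t)[:1]:
      P.append(q['position'][:2]); I.append(names.index(t))
P=np.array(P);I=np.array(I)
base=np.array([C[k] for k in C])/1000.
def model(p):
  th=p[2];Rm=np.array([[np.cos(th),-np.sin(th)],[np.sin(th),np.cos(th)]])
  b=base.copy();b[:,1]=np.sign(b[:,1])*p[4]
  t=b+np.array([p[3],0])
  return np.vstack([b,t])@Rm.T+p[:2]
s=least_squares(lambda p:(model(p)[I]-P).ravel(),[.59,-.015,.05,-.057,.095],loss='soft_l1',f_scale=.004)
print('pose',s.x); 
for n,m in zip(names,model(s.x)): print(n,m)
print(np.linalg.norm(model(s.x)[I]-P,axis=1)*1000)
E
python3 fit.py
python3 - <<'E'
from h import *
for c in ['scene','side']:
  for t in ['jar','dish','wrench']: print(t,[q['position'] for q in pinpoint(c,t)[:1]])
E
```

```text
pose [ 0.5909 -0.0121  0.0604 -0.0575  0.095 ]
corner_front_left [0.5203 0.0788]
corner_front_right [ 0.5318 -0.1108]
corner_rear_left [0.65   0.0866]
corner_rear_right [ 0.6615 -0.1029]
tab_front_left [0.4629 0.0753]
tab_front_right [ 0.4743 -0.1142]
tab_rear_left [0.5926 0.0832]
tab_rear_right [ 0.6041 -0.1064]
[3.4933 1.3783 0.957  2.5805 2.7252 4.3112 2.9761 4.4946 3.6693 2.2119
 1.2414 2.9885 5.055  4.6017 1.7651 2.9913]
jar [[0.639, -0.1904, 0.0014]]
dish [[0.54, -0.223, 0.002]]
wrench [[0.5561, 0.1782, 0.0015]]
jar [[0.6384, -0.1894, 0.0041]]
dish [[0.5384, -0.2213, -0.001]]
wrench [[0.5575, 0.1746, -0.0005]]
```

Request:
{"api": "carry_out", "payload": {
  "commands": [
    {"hand":0,"x":0.0,"y":0,"z":0.04,"ry":0.12},
    {"hand":0,"z":0.04,"x":-0.03,"ry":0.12},
    {"hand":0,"x":-0.05,"z":0.01,"ry":0.12},
    {"hand":0,"x":-0.05}
  ]
}}

```text
invalid input
```

```bash
python3 -c "
from h import *
st()"
```

```text
2.1 tcp [ 0.2507 -0.5725  0.2267] F [ 0.2027 -0.6847  0.125 ] open 0.09170453254552062
[[ 0.4011  0.      0.916 ]
 [-0.916  -0.      0.4011]
 [ 0.     -1.     -0.    ]]
```

Request:
{"api": "carry_out", "payload": {
  "commands": [
    {"hand":0,"x":0.0,"y":0,"z":0.04,"rx":0,"ry":0.12,"rz":0},
    {"hand":0,"x":-0.03,"y":0,"z":0.04,"rx":0,"ry":0.12,"rz":0},
    {"hand":0,"x":-0.05,"y":0,"z":0.01,"rx":0,"ry":0.12,"rz":0},
    {"hand":0,"x":-0.05,"y":0,"z":0.0,"rx":0,"ry":0,"rz":0}
  ]
}}

```text
time_s: 2.5
ee_pos: [0.3166, -0.4188, 0.2252]
orientation: [0.508, -0.492, 0.493, -0.506]
force: [1.5, 0.4, 0.1]
opening: 0.0645
```

```bash
python3 -c "
from h import *
st()"
```

```text
2.5 tcp [ 0.3166 -0.4188  0.2252] F [1.5175 0.4472 0.1388] open 0.06452085552497847
[[ 0.0288 -0.001   0.9996]
 [-0.9996 -0.0041  0.0288]
 [ 0.004  -1.     -0.0011]]
```

Request:
{"api": "carry_out", "payload": {
  "commands": [
    {"hand":0,"x":-0.04,"y":0,"z":0.029,"rx":0,"ry":-0.03,"rz":0},
    {"hand":0,"x":-0.04,"y":0,"z":0.029,"rx":0,"ry":0,"rz":0},
    {"hand":0,"x":-0.04,"y":0,"z":0.029,"rx":0,"ry":0,"rz":0},
    {"hand":0,"x":-0.04,"y":0,"z":0.029,"rx":0,"ry":0,"rz":0},
    {"hand":0,"x":-0.04,"y":0.01,"z":0.028,"rx":0,"ry":0,"rz":0},
    {"hand":0,"x":-0.04,"y":0.02,"z":0.028,"rx":0,"ry":0,"rz":0},
    {"hand":0,"x":-0.035,"y":0.02,"z":0.028,"rx":0,"ry":0,"rz":0},
    {"hand":0,"x":-0.02,"y":0.03,"z":0.014,"rx":0,"ry":0,"rz":0},
    {"hand":0,"x":0,"y":0.03,"z":0,"rx":0,"ry":0,"rz":0},
    {"hand":0,"x":0,"y":0,"z":0,"rx":0,"ry":0,"rz":0}
  ]
}}

```text
time_s: 3.5
ee_pos: [0.5179, -0.1009, 0.1167]
orientation: [-0.515, 0.48, -0.487, 0.518]
force: [-2.0, -0.3, -0.4]
opening: 0.0008
```

```bash
python3 -c "
from h import *
st(); snap('scene','s1.png'); snap('side','d1.png'); st()"
```

```text
3.5 tcp [ 0.5179 -0.1009  0.1167] F [-1.9885 -0.3305 -0.4189] open 0.0007513084495514819
[[ 0.0661  0.0099  0.9978]
 [-0.9978 -0.0043  0.0662]
 [ 0.0049 -0.9999  0.0096]]
3.6 tcp [ 0.5198 -0.1019  0.1201] F [-0.1173  0.2755  0.7676] open 0.000555945994726977
[[ 0.0646  0.0149  0.9978]
 [-0.9979 -0.0049  0.0647]
 [ 0.0058 -0.9999  0.0146]]
```

View pics/d1.png

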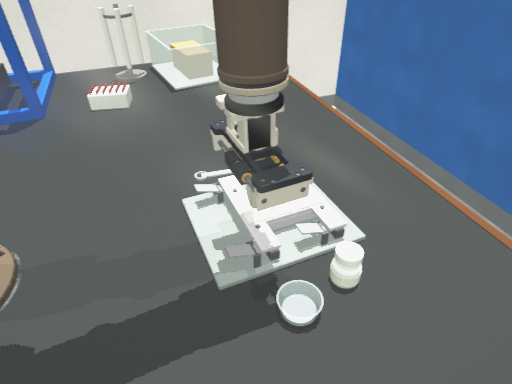

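Request:
{"api": "carry_out", "payload": {
  "commands": [
    {"hand":0,"x":0.01,"y":0.025,"z":0.012,"rx":-0.01,"ry":0,"rz":0},
    {"hand":0,"x":0,"y":0.025,"z":0,"rx":0,"ry":0,"rz":0},
    {"hand":0,"x":0,"y":0,"z":0,"rx":0,"ry":0,"rz":0}
  ]
}}

```text
time_s: 3.9
ee_pos: [0.5366, -0.1152, 0.0757]
orientation: [-0.514, 0.479, -0.49, 0.516]
force: [-0.2, -0.4, -0.8]
opening: 0.0005
```

Request:
{"api": "carry_out", "payload": {
  "commands": [
    {"hand":0,"x":-0.004,"y":0.01,"z":-0.004,"rx":0,"ry":0,"rz":0},
    {"hand":0,"x":0,"y":0.008,"z":0,"rx":0,"ry":0,"rz":0},
    {"hand":0,"x":0,"y":0,"z":0,"rx":0,"ry":0,"rz":0}
  ]
}}

```text
time_s: 4.2
ee_pos: [0.5342, -0.1134, 0.0611]
orientation: [-0.512, 0.478, -0.493, 0.516]
force: [-0.7, 0.4, -0.3]
opening: 0.0004
```

Request:
{"api": "carry_out", "payload": {
  "commands": [
    {"hand":0,"x":0,"y":0.004,"z":0,"rx":0,"ry":0,"rz":0},
    {"hand":0,"x":0,"y":0.003,"z":0,"rx":0,"ry":0,"rz":0}
  ]
}}

```text
time_s: 4.4
ee_pos: [0.5352, -0.1135, 0.0553]
orientation: [-0.511, 0.477, -0.494, 0.517]
force: [-0.6, -0.2, 0.0]
opening: 0.0001
```

Request:
{"api": "carry_out", "payload": {
  "commands": [
    {"hand":0,"x":0,"y":0.003,"z":-0.001,"rx":0,"ry":0,"rz":0},
    {"hand":0,"x":0,"y":0.003,"z":0,"rx":0,"ry":0,"rz":0}
  ]
}}

```text
time_s: 4.6
ee_pos: [0.5346, -0.1136, 0.0492]
orientation: [-0.511, 0.477, -0.494, 0.517]
force: [-0.9, -0.8, -0.4]
opening: 0.0006
```

Request:
{"api": "carry_out", "payload": {
  "commands": [
    {"hand":0,"x":0,"y":0.003,"z":0,"rx":0,"ry":0,"rz":0}
  ]
}}

```text
time_s: 4.7
ee_pos: [0.5348, -0.1137, 0.0478]
orientation: [-0.511, 0.477, -0.494, 0.517]
force: [-18.2, 2.6, 64.0]
opening: 0.0002
```

Request:
{"api": "carry_out", "payload": {
  "commands": [
    {"hand":0,"x":0,"y":0.003,"z":0,"rx":0,"ry":0,"rz":0}
  ]
}}

```text
time_s: 4.8
ee_pos: [0.5348, -0.1137, 0.0478]
orientation: [-0.511, 0.477, -0.494, 0.517]
force: [-20.2, 3.9, 65.0]
opening: -0.0
```

Request:
{"api": "carry_out", "payload": {
  "commands": [
    {"hand":0,"x":0,"y":-0.01,"z":0,"rx":0,"ry":0,"rz":0},
    {"hand":0,"x":0,"y":-0.02,"z":0,"rx":0,"ry":0,"rz":0},
    {"hand":0,"x":-0.045,"y":0,"z":-0.001,"rx":0,"ry":0,"rz":0},
    {"hand":0,"x":-0.045,"y":0,"z":0,"rx":0,"ry":0,"rz":0},
    {"hand":0,"x":-0.045,"y":0,"z":-0.001,"rx":0,"ry":0,"rz":0},
    {"hand":0,"x":-0.045,"y":0,"z":0,"rx":0,"ry":0,"rz":0},
    {"hand":0,"x":0,"y":0,"z":0,"rx":0,"ry":0,"rz":0}
  ]
}}

```text
time_s: 5.5
ee_pos: [0.5241, 0.0702, 0.0778]
orientation: [-0.508, 0.477, -0.497, 0.516]
force: [-0.5, -0.2, -0.6]
opening: 0.0002
```

```bash
python3 -c "
from h import *
st()"
```

```text
5.5 tcp [0.5241 0.0702 0.0778] F [-0.5128 -0.2325 -0.5853] open 0.00024494425521063776
[[ 0.0503  0.0288  0.9983]
 [-0.9986 -0.0115  0.0507]
 [ 0.0129 -0.9995  0.0282]]
```

Request:
{"api": "carry_out", "payload": {
  "commands": [
    {"hand":0,"x":-0.007,"y":0.01,"z":-0.004,"rx":-0.029,"ry":-0.01,"rz":0.013},
    {"hand":0,"x":0,"y":0.01,"z":0,"rx":0,"ry":0,"rz":0},
    {"hand":0,"x":0,"y":0.003,"z":0,"rx":0,"ry":0,"rz":0},
    {"hand":0,"x":0,"y":0,"z":0,"rx":0,"ry":0,"rz":0}
  ]
}}

```text
time_s: 5.9
ee_pos: [0.5194, 0.0757, 0.0515]
orientation: [0.516, -0.486, 0.483, -0.514]
force: [0.2, -1.1, -0.9]
opening: 0.0006
```

Request:
{"api": "carry_out", "payload": {
  "commands": [
    {"hand":0,"x":0,"y":0.002,"z":0,"rx":0,"ry":0,"rz":0}
  ]
}}

```text
time_s: 6.0
ee_pos: [0.5194, 0.0745, 0.0492]
orientation: [0.516, -0.486, 0.484, -0.513]
force: [1.4, 0.4, 0.1]
opening: 0.0007
```

Request:
{"api": "carry_out", "payload": {
  "commands": [
    {"hand":0,"x":0,"y":0.001,"z":0,"rx":0,"ry":0,"rz":0}
  ]
}}

```text
time_s: 6.1
ee_pos: [0.5194, 0.0739, 0.0482]
orientation: [0.516, -0.487, 0.484, -0.513]
force: [-4.5, 2.0, 17.0]
opening: 0.0003
```

Request:
{"api": "carry_out", "payload": {
  "commands": [
    {"hand":0,"x":0,"y":0.001,"z":0,"rx":0,"ry":0,"rz":0}
  ]
}}

```text
time_s: 6.2
ee_pos: [0.5194, 0.0739, 0.0482]
orientation: [0.515, -0.487, 0.484, -0.513]
force: [-6.5, 1.2, 23.8]
opening: 0.0002
```

Request:
{"api": "carry_out", "payload": {
  "commands": [
    {"hand":0,"x":0,"y":-0.01,"z":0,"rx":0,"ry":0,"rz":0},
    {"hand":0,"x":0,"y":-0.015,"z":0,"rx":0,"ry":0,"rz":0},
    {"hand":0,"x":-0.002,"y":0,"z":0.04,"rx":0,"ry":0,"rz":0},
    {"hand":0,"x":-0.002,"y":0,"z":0.04,"rx":0,"ry":0,"rz":0},
    {"hand":0,"x":-0.002,"y":0,"z":0.035,"rx":0,"ry":0,"rz":0},
    {"hand":0,"x":0,"y":0,"z":0.01,"rx":0,"ry":0,"rz":0},
    {"hand":0,"x":0,"y":0,"z":0,"rx":0,"ry":0,"rz":0}
  ]
}}

```text
time_s: 6.9
ee_pos: [0.6483, 0.0835, 0.0769]
orientation: [0.514, -0.487, 0.486, -0.512]
force: [-0.0, -0.2, 0.7]
opening: 0.0005
```

```bash
python3 -c "
from h import *
st()"
```

```text
6.9 tcp [0.6483 0.0835 0.0769] F [-0.0126 -0.2486  0.6637] open 0.0004503378031077843
[[ 0.0526 -0.0026  0.9986]
 [-0.9986 -0.0014  0.0526]
 [ 0.0012 -1.     -0.0027]]
```

Request:
{"api": "carry_out", "payload": {
  "commands": [
    {"hand":0,"x":-0.003,"y":0.012,"z":0.001,"rx":0,"ry":0,"rz":0},
    {"hand":0,"x":-0.001,"y":0.01,"z":0,"rx":0,"ry":0,"rz":0},
    {"hand":0,"x":0,"y":0.002,"z":0,"rx":0,"ry":0,"rz":0},
    {"hand":0,"x":0,"y":0,"z":0,"rx":0,"ry":0,"rz":0}
  ]
}}

```text
time_s: 7.3
ee_pos: [0.6459, 0.087, 0.0506]
orientation: [0.515, -0.488, 0.486, -0.511]
force: [-0.0, 0.6, -0.4]
opening: 0.0003
```

Request:
{"api": "carry_out", "payload": {
  "commands": [
    {"hand":0,"x":0,"y":0.001,"z":0,"rx":0,"ry":0,"rz":0}
  ]
}}

```text
time_s: 7.4
ee_pos: [0.6453, 0.0869, 0.0495]
orientation: [0.515, -0.488, 0.486, -0.511]
force: [1.0, 0.1, -0.7]
opening: 0.0006
```

Request:
{"api": "carry_out", "payload": {
  "commands": [
    {"hand":0,"x":0,"y":0.001,"z":0,"rx":0,"ry":0,"rz":0}
  ]
}}

```text
time_s: 7.5
ee_pos: [0.6451, 0.087, 0.0485]
orientation: [0.515, -0.488, 0.486, -0.511]
force: [-0.8, -0.4, 0.4]
opening: 0.0002
```

Request:
{"api": "carry_out", "payload": {
  "commands": [
    {"hand":0,"x":0,"y":0.001,"z":0,"rx":0,"ry":0,"rz":0}
  ]
}}

```text
time_s: 7.6
ee_pos: [0.6451, 0.087, 0.048]
orientation: [0.515, -0.488, 0.486, -0.511]
force: [-3.0, -0.4, 5.5]
opening: 0.0006
```

Request:
{"api": "carry_out", "payload": {
  "commands": [
    {"hand":0,"x":0,"y":0.001,"z":0,"rx":0,"ry":0,"rz":0}
  ]
}}

```text
time_s: 7.7
ee_pos: [0.6452, 0.087, 0.0477]
orientation: [0.515, -0.487, 0.486, -0.511]
force: [-2.7, -1.1, 6.5]
opening: 0.0001
```

Request:
{"api": "carry_out", "payload": {
  "commands": [
    {"hand":0,"x":0,"y":0.001,"z":0,"rx":0,"ry":0,"rz":0}
  ]
}}

```text
time_s: 7.8
ee_pos: [0.6452, 0.087, 0.0475]
orientation: [0.515, -0.487, 0.486, -0.511]
force: [-3.2, -0.4, 7.0]
opening: 0.0005
```

Request:
{"api": "carry_out", "payload": {
  "commands": [
    {"hand":0,"x":0,"y":0.002,"z":0,"rx":0,"ry":0,"rz":0}
  ]
}}

```text
time_s: 7.9
ee_pos: [0.6453, 0.0871, 0.0464]
orientation: [0.514, -0.487, 0.486, -0.511]
force: [-2.4, -0.4, 8.1]
opening: 0.0002
```

Request:
{"api": "carry_out", "payload": {
  "commands": [
    {"hand":0,"x":0,"y":0.002,"z":0,"rx":0,"ry":0,"rz":0}
  ]
}}

```text
time_s: 8.0
ee_pos: [0.6454, 0.0871, 0.0454]
orientation: [0.514, -0.487, 0.486, -0.512]
force: [-3.7, -0.2, 9.7]
opening: 0.0004
```

Request:
{"api": "carry_out", "payload": {
  "commands": [
    {"hand":0,"x":0,"y":0.002,"z":0,"rx":0,"ry":0,"rz":0}
  ]
}}

```text
time_s: 8.1
ee_pos: [0.6454, 0.0871, 0.0445]
orientation: [0.514, -0.487, 0.486, -0.512]
force: [-4.1, -0.9, 10.3]
opening: -0.0001
```

Request:
{"api": "carry_out", "payload": {
  "commands": [
    {"hand":0,"x":0,"y":0.002,"z":0,"rx":0,"ry":0,"rz":0},
    {"hand":0,"x":0,"y":0.002,"z":0,"rx":0,"ry":0,"rz":0},
    {"hand":0,"x":0,"y":0.001,"z":0,"rx":0,"ry":0,"rz":0},
    {"hand":0,"x":0,"y":0.001,"z":0,"rx":0,"ry":0,"rz":0}
  ]
}}

```text
time_s: 8.5
ee_pos: [0.6455, 0.0871, 0.045]
orientation: [0.513, -0.487, 0.487, -0.512]
force: [-3.1, -1.6, 10.3]
opening: 0.0001
```

```bash
python3 -c "
from h import *
snap('side','d2.png'); st()"
```

```text
8.55 tcp [0.6455 0.0871 0.045 ] F [-4.4629 -0.335  10.1884] open 0.00021613532077943814
[[ 0.0518 -0.0008  0.9987]
 [-0.9987 -0.0018  0.0518]
 [ 0.0018 -1.     -0.0009]]
```

View pics/d2.png

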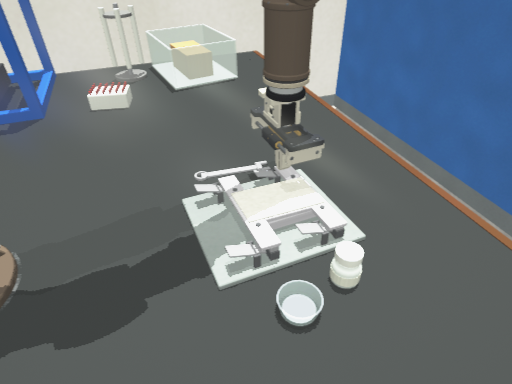

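Request:
{"api": "carry_out", "payload": {
  "commands": [
    {"hand":0,"x":0,"y":0.003,"z":0,"rx":0,"ry":0,"rz":0},
    {"hand":0,"x":0,"y":0.003,"z":0,"rx":0,"ry":0,"rz":0},
    {"hand":0,"x":0,"y":0.003,"z":0,"rx":0,"ry":0,"rz":0}
  ]
}}

```text
time_s: 8.85
ee_pos: [0.6456, 0.0872, 0.0439]
orientation: [0.513, -0.486, 0.488, -0.513]
force: [-12.4, -2.4, 29.9]
opening: 0.0006
```

Request:
{"api": "carry_out", "payload": {
  "commands": [
    {"hand":0,"x":0,"y":0.003,"z":0,"rx":0,"ry":0,"rz":0},
    {"hand":0,"x":0,"y":0.002,"z":0,"rx":0,"ry":0,"rz":0}
  ]
}}

```text
time_s: 9.05
ee_pos: [0.6456, 0.0872, 0.0443]
orientation: [-0.512, 0.486, -0.488, 0.513]
force: [-6.5, -1.5, 13.6]
opening: 0.0007
```

Request:
{"api": "carry_out", "payload": {
  "commands": [
    {"hand":0,"x":0,"y":-0.008,"z":0,"rx":0,"ry":0,"rz":0},
    {"hand":0,"x":0,"y":-0.02,"z":0,"rx":0,"ry":0,"rz":0},
    {"hand":0,"x":0,"y":0,"z":-0.025,"rx":0,"ry":0,"rz":0},
    {"hand":0,"x":0,"y":0,"z":-0.025,"rx":0,"ry":0,"rz":0},
    {"hand":0,"x":0,"y":0,"z":0,"rx":0,"ry":0,"rz":0}
  ]
}}

```text
time_s: 9.55
ee_pos: [0.5959, 0.0846, 0.0759]
orientation: [-0.511, 0.485, -0.49, 0.514]
force: [0.4, -0.4, -0.5]
opening: 0.0005
```

```bash
python3 -c "
from h import *
st()
f=snap('scene','s3.png'); 
i=f['img'][150:300,150:370]; cv2.imwrite('pics/s3c.png',cv2.resize(i[:,:,::-1],None,fx=3.5,fy=3.5))
print([pinpoint('scene',t)[:1] for t in ('tab_rear_left','corner_rear_left')])
f=snap('side','d3.png'); 
i=f['img'][120:280,170:370]; cv2.imwrite('pics/d3c.png',cv2.resize(i[:,:,::-1],None,fx=3.5,fy=3.5))
print([pinpoint('side',t)[:1] for t in ('tab_rear_left','corner_rear_left')])
st()"
```

```text
9.55 tcp [0.5959 0.0846 0.0759] F [ 0.3625 -0.3732 -0.5075] open 0.0005370437711028459
[[ 0.0503  0.0086  0.9987]
 [-0.9987 -0.0011  0.0503]
 [ 0.0016 -1.      0.0085]]
[[{'position': [0.5922, 0.0852, 0.049], 'confidence': 0.58}], [{'position': [0.6485, 0.0884, 0.0459], 'confidence': 0.67}]]
[[{'position': [0.5905, -0.0124, 0.04], 'confidence': 0.57}], [{'position': [0.6482, 0.085, 0.0434], 'confidence': 0.8}]]
9.85 tcp [0.5992 0.0847 0.0754] F [ 0.0489  0.3756 -0.6717] open 0.0006303103439561855
[[ 0.0495  0.0104  0.9987]
 [-0.9988 -0.0008  0.0495]
 [ 0.0014 -0.9999  0.0103]]
```

View pics/s3c.png

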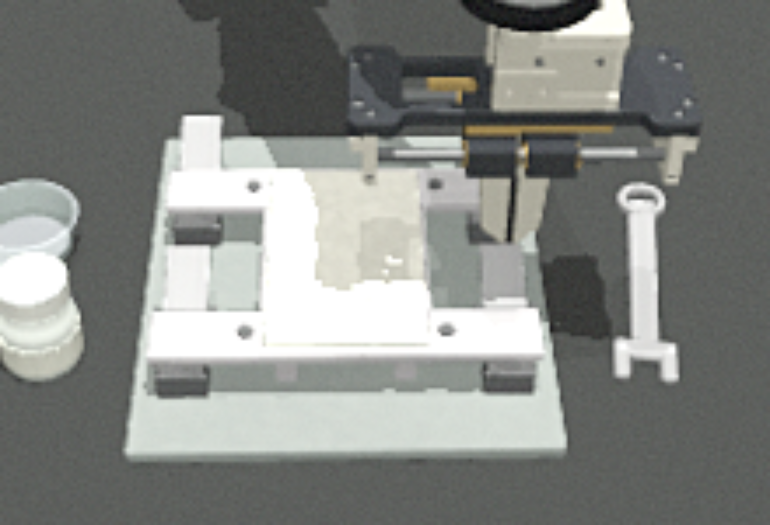

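View pics/d3c.png

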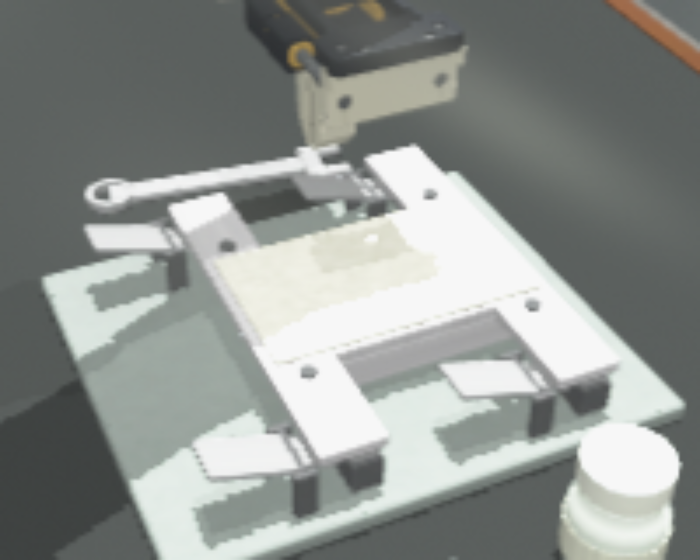

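Request:
{"api": "carry_out", "payload": {
  "commands": [
    {"hand":0,"x":0,"y":0.012,"z":-0.003,"rx":-0.01,"ry":0,"rz":0},
    {"hand":0,"x":0,"y":0.008,"z":0,"rx":0,"ry":0,"rz":0},
    {"hand":0,"x":0,"y":0,"z":0,"rx":0,"ry":0,"rz":0}
  ]
}}

```text
time_s: 10.15
ee_pos: [0.5969, 0.0845, 0.0529]
orientation: [0.513, -0.487, 0.488, -0.512]
force: [-0.2, -0.8, -0.0]
opening: 0.0003
```

Request:
{"api": "carry_out", "payload": {
  "commands": [
    {"hand":0,"x":0,"y":0.002,"z":0,"rx":0,"ry":0,"rz":0},
    {"hand":0,"x":0,"y":0.002,"z":0,"rx":0,"ry":0,"rz":0}
  ]
}}

```text
time_s: 10.35
ee_pos: [0.5966, 0.0845, 0.0482]
orientation: [0.513, -0.488, 0.487, -0.511]
force: [-2.8, 0.2, 6.7]
opening: 0.0004
```

Request:
{"api": "carry_out", "payload": {
  "commands": [
    {"hand":0,"x":0,"y":0.002,"z":0,"rx":0,"ry":0,"rz":0},
    {"hand":0,"x":0,"y":0.002,"z":0,"rx":0,"ry":0,"rz":0}
  ]
}}

```text
time_s: 10.55
ee_pos: [0.5959, 0.0845, 0.0446]
orientation: [0.513, -0.488, 0.487, -0.511]
force: [-2.0, -0.6, 7.0]
opening: 0.0003
```

Request:
{"api": "carry_out", "payload": {
  "commands": [
    {"hand":0,"x":0,"y":0.002,"z":0,"rx":0,"ry":0,"rz":0},
    {"hand":0,"x":0,"y":0.002,"z":0,"rx":0,"ry":0,"rz":0}
  ]
}}

```text
time_s: 10.75
ee_pos: [0.5953, 0.0844, 0.0411]
orientation: [0.514, -0.488, 0.487, -0.511]
force: [-2.1, -1.1, 5.3]
opening: 0.0003
```

Request:
{"api": "carry_out", "payload": {
  "commands": [
    {"hand":0,"x":0,"y":0.002,"z":0,"rx":0,"ry":0,"rz":0},
    {"hand":0,"x":0,"y":0.002,"z":0,"rx":0,"ry":0,"rz":0}
  ]
}}

```text
time_s: 10.95
ee_pos: [0.5951, 0.0844, 0.0385]
orientation: [0.514, -0.488, 0.487, -0.511]
force: [-8.4, -1.5, 27.4]
opening: 0.0005
```

Request:
{"api": "carry_out", "payload": {
  "commands": [
    {"hand":0,"x":0,"y":0.002,"z":0,"rx":0,"ry":0,"rz":0},
    {"hand":0,"x":0,"y":0.002,"z":0,"rx":0,"ry":0,"rz":0}
  ]
}}

```text
time_s: 11.15
ee_pos: [0.5951, 0.0845, 0.0385]
orientation: [0.513, -0.488, 0.487, -0.511]
force: [-9.1, -1.6, 25.1]
opening: 0.0005
```

Request:
{"api": "carry_out", "payload": {
  "commands": [
    {"hand":0,"x":0,"y":-0.008,"z":0,"rx":0,"ry":0,"rz":0},
    {"hand":0,"x":0,"y":-0.03,"z":0,"rx":0,"ry":0,"rz":0},
    {"hand":0,"x":0,"y":-0.045,"z":0,"rx":0,"ry":0,"rz":0},
    {"hand":0,"x":0,"y":-0.045,"z":0,"rx":0,"ry":0,"rz":0},
    {"hand":0,"x":0,"y":-0.04,"z":0,"rx":0,"ry":0,"rz":0},
    {"hand":0,"x":0,"y":0,"z":0,"rx":0,"ry":0,"rz":0},
    {"hand":0,"x":0,"y":0,"z":0,"rx":0,"ry":0,"rz":0}
  ]
}}

```text
time_s: 11.85
ee_pos: [0.5954, 0.085, 0.2143]
orientation: [0.513, -0.487, 0.488, -0.511]
force: [0.8, -0.6, -0.5]
opening: 0.0003
```

```bash
python3 fit.py; python3 -c "
from h import *
f=snap('side','d4.png'); 
i=f['img'][120:280,170:370]; cv2.imwrite('pics/d4c.png',cv2.resize(i[:,:,::-1],None,fx=3.5,fy=3.5))
for c in ('scene','side'): print(c,[(t,pinpoint(c,t)[:1]) for t in ('tab_rear_left','tab_rear_right','jar','dish','wrench')])
st()"
```

```text
pose [ 0.5895 -0.0115  0.0586 -0.0564  0.0947]
corner_front_left [0.519  0.0791]
corner_front_right [ 0.5301 -0.1099]
corner_rear_left [0.6488 0.0868]
corner_rear_right [ 0.6599 -0.1022]
tab_front_left [0.4627 0.0758]
tab_front_right [ 0.4738 -0.1132]
tab_rear_left [0.5925 0.0835]
tab_rear_right [ 0.6036 -0.1055]
[  0.2304   2.1839   1.6667   4.1285 130.5092   1.356    1.7718   1.4789
   2.5514   2.2294   1.8599   1.304    4.8861   2.7991  95.8781   4.1484]
scene [('tab_rear_left', [{'position': [0.5922, 0.0852, 0.049], 'confidence': 0.58}]), ('tab_rear_right', [{'position': [0.6028, -0.1043, 0.0456], 'confidence': 0.54}]), ('jar', [{'position': [0.6399, -0.1941, 0.0032], 'confidence': 0.95}]), ('dish', [{'position': [0.5412, -0.2198, -0.0015], 'confidence': 0.56}]), ('wrench', [{'position': [0.5547, 0.1783, 0.0019], 'confidence': 0.7}])]
side [('tab_rear_left', [{'position': [0.5916, 0.0788, 0.0382], 'confidence': 0.64}]), ('tab_rear_right', [{'position': [0.6009, -0.1055, 0.0536], 'confidence': 0.59}]), ('jar', [{'position': [0.641, -0.1905, 0.0034], 'confidence': 0.71}]), ('dish', [{'position': [0.5378, -0.2218, -0.0019], 'confidence': 0.85}]), ('wrench', [{'position': [0.554, 0.178, 0.0005], 'confidence': 0.72}])]
13.2 tcp [0.5953 0.085  0.2136] F [0.8604 0.1705 0.2888] open 0.00021047181192009927
[[ 0.0494 -0.003   0.9988]
 [-0.9988 -0.0024  0.0494]
 [ 0.0023 -1.     -0.0031]]
```

View pics/d4c.png

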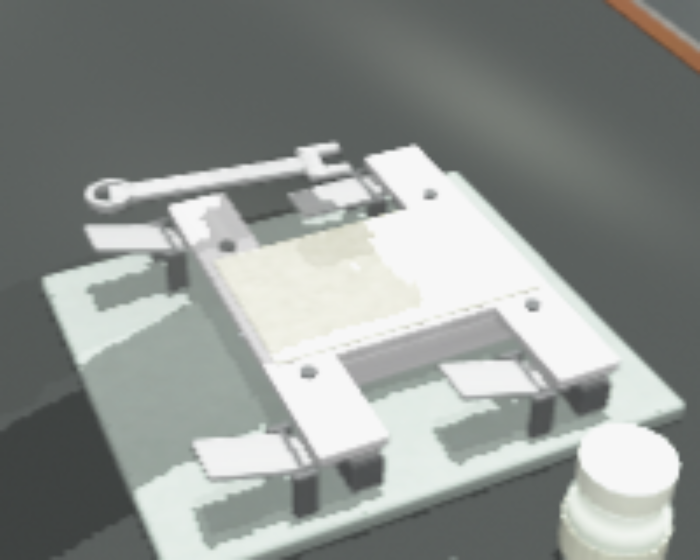

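The rear-left tab, around (335,195) in the crop, now lies level. The other three tabs still slant up, and the plate, jar and wrench look unmoved.

```bash
python3 -c "
from cell import *
print(close_job())"
```

```text
the job is handed in; nothing more can be done
None
```

The rear-left corner was the one that rocked, and its shim tab is now pressed flat. I handed the job in at about 13 s.

- **Corner test:** I pressed front-right, front-left and rear-left in turn. The first two stayed at about 48 mm under 64 N and 24 N. Rear-left gave, dipping about 4.5 mm (most of it by 10 N). I did not press rear-right.
- **Force:** The press on front-right was much harder than intended, because my 3 mm step was too large for such a stiff contact. It stayed below the 120 N wrist limit, and I used smaller steps after that.
- **Shim tab:** I pressed the rear-left tab with the closed fingertips. The fingers stopped hard at 38.5 mm, which matches the flat height of 39 mm. I then raised the arm to 0.21 m, clear of everything.
- **Last checks:** The side picture shows the rear-left tab level at z ≈ 0.038 m and the other three still standing. The fitted plate position shifted only about 1.5 mm, and the jar, dish and wrench by no more than 4 mm; both are within measurement error.
- **Disagreements:** Two network readings in the last plate fit were about 100 mm off, clearly false detections, and the fit discounted them. The scene camera's last rear-left tab reading (z = 0.049) came from a picture taken before the tab was pressed.

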